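# Set the catch tray, unlatch the vegetable cutter's lever and hold it up

## Robot

A 6-joint arm with a two-finger parallel gripper is mounted at the origin on a cart in front of the work surface, level with it; the furniture and walls round the work are solid. World frame = base frame: x ahead of the robot, y to its left, z up, the work surface at z = 0. Lengths are in m, angles in degrees, forces in N, time in s.
With the tool pointing down it reaches from about 0.375 to 0.975 m from the base axis. Payload 3.8 kg.
Tool frame: the origin (TCP) lies on the centre line of the jaws, within the pads' length; the fingertips stand 8 mm ahead of it and the grasp point (between the pads) lies 11 mm behind it; z points along the fingers, x is the direction in which the jaws open and shut, and the axes are right-handed (so a half turn about z gives the same grasp; the last joint's range is limited). The gripper opens to 88 mm and grips with 3 to 60 N. Pads are 18 mm wide; open, the fingers measure 123 mm over their backs; the gripper's body (75 mm by 187 mm) begins 45 mm behind the grasp point.
Start: joints at [-74.593, 15.12, 91.902, -0, 72.978, -2.114], TCP at [0.203, -0.644, 0.247] pointing down, gripper open.
Joint ranges: [-150.88, 150.88], [-54.13, 125.18], [17.81, 147.31], [-75.09, 255.09], [0, 152.58], [-146.25, 146.25]. Speed limits (degrees/s): [147.25, 147.25, 180, 180, 180, 180].

## Interface

Orientations are given as [roll, pitch, yaw] about the fixed x, y, z axes, in that order (R = Rz(yaw) Ry(pitch) Rx(roll)).
In Python, from bench import bot gives the robot as it stands.
- The arm moves only by the shell command python3 -m creep 'ROWS' [FORCE]. ROWS is JSON, a list of rows, each an object of numbers: "tx", "ty", "tz": the shift along the tool's x, y, z in m; "spin": the turn about the tool's z in degrees; "gripper": the opening, from 0 (shut) to 1 (fully open). In form: [{"tx": .., "ty": .., "tz": .., "spin": .., "gripper": ..}, ...]. A call has exactly 10 rows; each row is the pose to reach, as a shift and turn from the pose commanded when the call began, along the tool's axes at that moment; what a row does not reach only later rows make up. A row lasts 1/10 s, in which the tool goes at most 50 mm and 8.59 degrees, less where a joint would pass 70% of its speed; a pose out of reach is approached as far as the arm can. A call with a gripper value outside its range is refused whole. The fingers move at their own pace and stop on an object; FORCE is the grip in N (left out, the last holds). Time passes only in rows, so rows that repeat a pose let the fingers close, or fill a call up. It gives the time, the measured TCP pose, the force and the opening at its end, in the units of the state.
- bot.read_state(): the state, without advancing time (a new reading comes with each control period).
- bot.camera(name): name is "side" or "top"; returns (picture, depth): 400x640x3 uint8, blue, green, red; 400x640 float32, m along the optical axis (not along the pixel's ray), 0 where there is no reading.
- bot.camera_model(name): a dict with "fx", "fy", "cx", "cy" (pixels), "camera_from_world" (4x4, takes a point from world to camera coordinates). Camera axes: x right, y down, z forward; pixel columns grow to the right and rows downward; lengths in m; the calibration is good to about 2 mm. A picture is of the moment at which its call begins. camera_model takes no time and is no camera call.
- bot.close_job(): hands the job in, once; it reports no verdict.
Trained networks look in the newest picture that a camera, given by its name, has taken for a name from the list of things; names that differ only in an ending like _2 or _b are one class to them, and where a whole thing is asked for, a point or a joint stands for the part that bears it (a point fixed in the world has none). Each returns a list of dicts, best first, with "p" (0 to 1); they miss things now and then, are a little off and sometimes report something else, mostly with a low value. They report only what shows in the picture. A call takes as long as a camera call.
- bot.search_frame(camera, target): "xy" ([column, row] as shares, 0 to 1, of the picture: columns of its width, rows of its height, amid what is visible of it).
- bot.spot_point(camera, target): "xy" ([column, row] as shares, 0 to 1, of the picture: columns of its width, rows of its height: a listed point, or the origin of a listed thing).
The state is a dict: "clock": time; "qpos": joint angles; "joint_vel": joint speeds; "effort": joint torques, N m; "position": TCP position; "orientation": TCP orientation; "wrist_force": force on the tool from outside, world axes, zero at the start; "ft_torque": the same for the moment, N m; "grip_width": finger opening in m.
Only numpy, scipy, OpenCV 4.12 (cv2) and the standard library are available. Lean on these libraries where they do the work, as an engineer would, in place of code of your own. Each camera call takes 0.05 s, during which the arm holds its last target.

## Task

Get the lever cutter ready for the next carrot: slide the catch tray by its handle fully home under the cutter, against the stop. Then pull the latch grip on the lever's head sideways against its spring, all the way, so the claw comes out from under the ball, and lift the lever off the ball without forcing it, until the head is at least 12 cm above where it rested. Finish while still holding the lever up, since it falls shut when let go and I shall be loading under it; leave the carrot piece, the tumbler and the jar where they are.

Things in the scene. Friction and masses are not known exactly. Their poses are not given: they have to be found in the camera images.
- cutter: Lever vegetable cutter of grey cast metal, fixed on the table, 135 mm wide. Origin: on the table under the middle of its square cutting grid. Its x axis runs from the latched front end (near the robot) to the hinge, y to the left, z up. Deck over the grid: top 70 mm, underside 58 mm above the table, y -60 to +60 mm. Hinge cheeks reach z = 168 mm.
- tray_bay (a point): Mouth of the tray bay under the deck: at the cutter's x = 0, y = -60 mm, on the table. The bay is 134 mm wide between leg walls, runs along the cutter's +y from here and ends at a 34 mm high stop at cutter y = +76 mm; it is open only here, where two 30 mm high flared guides widen it to about 175 mm at y = -103 mm.
- ball_stud: Upright steel stud at the front of the cutter with a 24 mm ball on top, over which the lever's cup sits; fixed at the cutter's x = -135, y = 0 mm. Origin: foot of the stud, 16 mm above the table; ball centre 84 mm above the origin. The latch's forked claw catches under this ball.
- lever (a joint): Hinge of the lever (rad): 0 = down on the ball, grows as the front end rises, limit 1.2. A steel bar 16 mm wide, 24 mm high, with a white pusher block below, a 42 mm wide head 250 mm from the hinge and a black hand grip beyond it (290 to 370 mm from the hinge, 28 mm thick). About 0.7 kg (varies), no stay: falls shut when let go. At 0.49 rad the head is 118 mm up.
- lever_hinge (a point): Centre of the lever's hinge pin, at the cutter's x = +115, y = 0 mm, 145 mm above the table; the pin lies along the cutter's y.
- latch (a joint): Travel of the spring latch (m) towards the cutter's +y, carried on the lever's head: 0 = shut, claw under the ball, lever locked; 0.020 = pulled to its stop; the claw is clear of the ball from 0.017 on. The spring pulls back with 4 N at 0, 10 N at 0.020.
- latch_grip (a point): Where to take the latch: middle of the upright black grip on the lever's head, 24 mm along the cutter's x, 14 mm along y, with a 20 mm wide lip 16 mm above the point. The slide plate under the grip lies 22 mm below the point, the lever's axis line 39 mm below. Lever down: 184 mm above the table, 250 mm from the hinge towards the cutter's -x. Moves with latch and lever; its y = direction of the pull.
- coupler_cup (a point): Centre of the cup under the lever's head that sits over the ball; at the ball's centre when the lever is down.
- tray: Loose open steel catch tray, 116 mm (its x) by 150 mm (its y), 38 mm high, 0.4 kg, with a stick handle towards its -y. Origin: centre of its underside. Home (against the stop) its origin is at the cutter's origin, 0 to 1 mm beyond in y, axes parallel.
- tray_handle (a point): Middle of the black handle bar of the tray: 82 mm long (along the tray's y), 18 mm wide, 12 mm thick; at the tray's x = 0, y = -140 mm, 28 mm above its underside.
- carrot_piece: Bystander: thick stub of carrot, 45 x 45 x 42 mm, on the table; origin at its underside.
- tumbler: Bystander: plain tumbler, 75 mm wide, 100 mm tall; origin at its underside.
- screw_jar: Bystander: clear screw jar with a green lid, 69 mm wide, 84 mm tall; origin at its underside.

How it is judged (in metres and radians):
On the way, in this order (a step that is already met when the one before it is completed fails the run):
1. the tray is fully home under the cutter while the lever is still down (y of tray in the frame of cutter above -0.01 m and angle between the y axis of tray and the y axis of cutter, either way round below 0.12 rad and height (world z) of tray below 0.006 m and value of joint lever below 0.05 rad), for 0.2 s.
2. the latch is pulled sideways clear of the ball while the lever is still down (value of joint latch above 0.0155 m and value of joint lever below 0.06 rad), for 0.05 s.
3. the lever is lifted off the ball (value of joint lever above 0.2 rad and height (world z) of coupler_cup above 0.14 m), for 0.1 s.
At the end, for the whole second after the job is handed in: The fingers alone hold the lever still, raised 0.42 rad or more (head about 10 cm up or higher); the tray is flat on the table and home (within 12 mm of the stop, 0.12 rad of square); carrot piece, tumbler and jar are within 30 mm of where they stood (value of joint lever above 0.42 rad and velocity of joint lever between -0.06 and 0.06 rad/s and contact force between the fingers and lever above 1 N and contact force between tray and lever below 0.1 N and y of tray in the frame of cutter above -0.012 m and angle between the y axis of tray and the y axis of cutter, either way round below 0.12 rad and height (world z) of tray below 0.006 m and linear speed of tray below 0.02 m/s and distance of each of carrot_piece, tumbler, screw_jar from where it was at the start of the episode below 0.03 m); the arm keeps its last pose, push and grip.
It fails at once if the lever is forced against the shut latch (more than 40 N on the ball stud) (contact force between ball_stud and anything else above 40 N).
It fails at once if a bystander is knocked away (distance of any of carrot_piece, tumbler, screw_jar from where it was at the start of the episode above 0.03 m).
It also fails if it takes over 54 s, if anything falls off the work surface, if the arm or the gripper's body presses on something with over 40 N, if the wrist force passes 120 N, or if a joint passes its speed limit or range.

## Working session

There is one attempt and no reset: what is moved stays moved. The work goes in short steps, Python scripts to look and compute and a shell command to move; the robot and the scene stay as the last step left them, time stands still between calls to the robot, and variables do not carry over. Pictures are saved under pics/ and viewed, and the job is handed in when it is done.

```bash
ls; mkdir -p pics; python3 - <<'E'
from bench import bot
import cv2,numpy as np
print(bot.read_state())
for c in ("side","top"):
    p,d=bot.camera(c); cv2.imwrite(f"pics/{c}0.png",p); np.save(f"{c}0.npy",d)
    m=bot.camera_model(c);print(c,m)
    for t in ["cutter","tray","tray_handle","latch_grip","ball_stud","lever_hinge","tray_bay","carrot_piece","tumbler","screw_jar"]:
        try:
            r=bot.spot_point(c,t); print(c,t,[(round(x['p'],2),round(x['xy'][0]*640),round(x['xy'][1]*400)) for x in r[:3]])
        except Exception as e: print(t,e)
print(bot.read_state()['clock'])
E
```

```text
pics
{'clock': 0.0, 'qpos': array([-7.45938217e+01,  1.51685862e+01,  9.19812038e+01,  2.62928489e-03,
        7.29763079e+01, -2.11238175e+00]), 'joint_vel': array([-1.12088974e-01,  7.08990386e-05, -2.18437722e-03, -9.93202740e-02,
        1.73376533e-02,  1.49314578e-02]), 'effort': array([-1.56071190e-03, -5.02116430e+01, -3.56875134e+01,  7.28353369e-02,
        2.97304988e-02, -1.92112825e-04]), 'position': array([ 0.20303462, -0.64301852,  0.24539518]), 'orientation': array([-1.79992841e+02,  1.25919646e-01, -7.24822046e+01]), 'wrist_force': array([ 1.09435139, -0.08084765, -0.47330195]), 'ft_torque': array([-0.00384708,  0.01723416,  0.02340606]), 'grip_width': 0.08842193530133827}
side {'fx': 502.852272847883, 'fy': 502.852272847883, 'cx': 326.77270215306146, 'cy': 199.40231159972666, 'camera_from_world': array([[ 0.84635495,  0.53261255,  0.00267893, -0.50723112],
       [ 0.23545993, -0.36963969, -0.89884655,  0.00759813],
       [-0.47774671,  0.76137401, -0.43825529,  1.54122064],
       [ 0.        ,  0.        ,  0.        ,  1.        ]])}
side cutter [(0.85, 358, 240
[... 467 characters left out ...]
rld': array([[-2.51515602e-02, -9.99675159e-01, -4.12018954e-03,
         3.57179827e-02],
       [-9.85814141e-01,  2.54865587e-02, -1.65894288e-01,
         5.95974996e-01],
       [ 1.65945408e-01, -1.10759072e-04, -9.86134935e-01,
         1.15886449e+00],
       [ 0.00000000e+00,  0.00000000e+00,  0.00000000e+00,
         1.00000000e+00]])}
top cutter [(0.74, 296, 193)]
top tray [(0.57, 371, 201), (0.51, 222, 186), (0.23, 294, 235)]
top tray_handle [(0.75, 421, 206)]
top latch_grip [(0.48, 292, 229)]
top ball_stud []
top lever_hinge [(0.75, 292, 145)]
top tray_bay []
top carrot_piece [(0.68, 363, 261)]
top tumbler [(0.71, 222, 187)]
top screw_jar [(0.58, 222, 227), (0.41, 294, 196)]
1.1
```

View pics/side0.png

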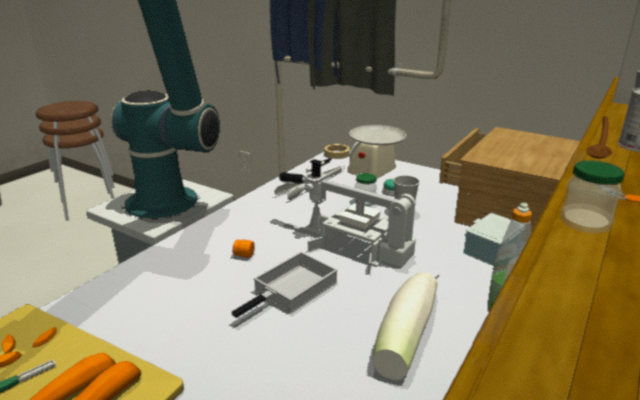

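View pics/top0.png

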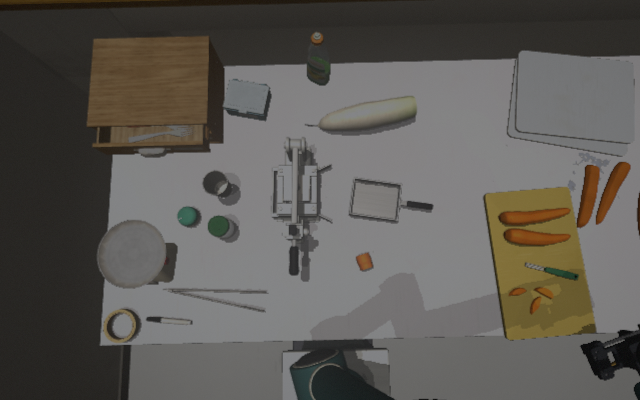

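```bash
cat > h.py <<'E'
import numpy as np
from bench import bot
def ray(c,u,v):
    m=bot.camera_model(c);T=m['camera_from_world'];R=T[:3,:3];t=T[:3,3]
    d=R.T@np.array([(u-m['cx'])/m['fx'],(v-m['cy'])/m['fy'],1]);o=-R.T@t
    return o,d
def atz(c,u,v,z):
    o,d=ray(c,u,v); return o+d*(z-o[2])/d[2]
def dep(c,u,v,D):
    o,d=ray(c,u,v); return o+d*D
def proj(c,P):
    m=bot.camera_model(c);T=m['camera_from_world'];q=T[:3,:3]@np.array(P)+T[:3,3]
    return q[0]/q[2]*m['fx']+m['cx'],q[1]/q[2]*m['fy']+m['cy']
E
python3 - <<'E'
from h import *
np.set_printoptions(precision=4,suppress=True)
for n,s,t,z in [("cutter",(358,240),(296,193),0),("tray",(298,289),(371,201),0),("handle",(249,306),(421,206),.028),("latch",(317,168),(292,229),.184),("hinge",(402,205),(292,145),.145),("stud",(317,224),None,.016),("carrot",(239,253),(363,261),0),("jar",None,(222,227),0),("tumbler",None,(222,187),0)]:
    print(n,s and atz("side",*s,z),t and atz("top",*t,z))
E
```

```text
cutter [0.6201 0.1231 0.    ] [0.6341 0.11   0.    ]
tray [ 0.6108 -0.1409  0.    ] [ 0.6019 -0.1287  0.    ]
handle [ 0.5816 -0.2746  0.028 ] [ 0.5775 -0.2799  0.028 ]
latch [0.4985 0.1115 0.184 ] [0.5007 0.1088 0.184 ]
hinge [0.7447 0.1061 0.145 ] [0.7476 0.1092 0.145 ]
stud [0.4956 0.1142 0.016 ] None
carrot [ 0.396 -0.096  0.   ] [ 0.4136 -0.0954  0.    ]
jar None [0.5309 0.3451 0.    ]
tumbler None [0.6598 0.3474 0.    ]
```

The views agree to about 1 cm. The cutter stands near (0.63, 0.11) with yaw about 0. The tray is at (0.605, -0.135), turned about -10°. Next I refine with the depth pictures.

```bash
python3 - <<'E'
from h import *
import cv2
np.set_printoptions(precision=4,suppress=True)
def cloud(c):
    D=np.load(c+"0.npy");m=bot.camera_model(c);T=m['camera_from_world']
    v,u=np.mgrid[:400,:640];P=np.stack([(u-m['cx'])/m['fx']*D,(v-m['cy'])/m['fy']*D,D],-1)
    W=(P-T[:3,3])@T[:3,:3];W[D==0]=np.nan;return W
T=cloud("top");S=cloud("side")
for nm,W in(("top",T),("side",S)):
    def sel(x0,x1,y0,y1,z0,z1):
        return W[(W[...,0]>x0)&(W[...,0]<x1)&(W[...,1]>y0)&(W[...,1]<y1)&(W[...,2]>z0)&(W[...,2]<z1)]
    print(nm)
    h=sel(.52,.65,-.36,-.235,.015,.05);print("handle n",len(h),h.mean(0),h.min(0),h.max(0))
    b=sel(.3,.48,.05,.17,.1,.25);print("handgrip",len(b),b.mean(0) if len(b) else'')
    for x in np.arange(.36,.78,.02):
        q=sel(x,x+.02,.04,.18,.12,.25)
        if len(q): print(round(x,2),len(q),q[:,1].min(),q[:,1].mean(),q[:,1].max(),q[:,2].max())
    t=sel(.5,.72,-.24,-.03,.025,.06);r=cv2.minAreaRect((t[:,:2]*1000).astype(np.float32));print("tray rim",r)
img=cv2.imread("pics/top0.png");cv2.imwrite("pics/topz.png",cv2.resize(img[120:290,240:450],None,fx=3.5,fy=3.5,interpolation=cv2.INTER_CUBIC))
img=cv2.imread("pics/side0.png");cv2.imwrite("pics/sidez.png",cv2.resize(img[150:330,220:430],None,fx=3.3,fy=3.3,interpolation=cv2.INTER_CUBIC))
E
```

```text
top
handle n 155 [ 0.5796 -0.2743  0.0334] [ 0.5665 -0.3134  0.0246] [ 0.5942 -0.2353  0.0408]
handgrip 337 [0.4285 0.1072 0.1487]
0.36 6 0.10331597219124274 0.10984094777493886 0.1165789442980212 0.1432555791185408
0.38 72 0.09705683245087815 0.10856784394537083 0.12252173713411971 0.15079570746258578
0.4 68 0.09675258593432469 0.1079173500737361 0.11906592649935661 0.1528283116823534
0.42 63 0.09624391982266808 0.10703732497727818 0.11844259662230919 0.1560306696940641
0.44 61 0.09578586108687218 0.1065579842754981 0.11784141967297646 0.15814932724812897
0.46 67 0.08543765155581813 0.10552666885525802 0.12700220640639728 0.17022174109959073
0.48 185 0.06772679113915336 0.10234220012893562 0.13551648275623768 0.2093977042421488
0.5 129 0.06772987060417208 0.10350342919033408 0.13539469067489346 0.20888356639827935
0.52 50 0.09191414772827655 0.10464167470383665 0.12240098858820089 0.159619944623062
0.54 42 0.09670612324839356 0.10363109726780531 0.11068229295743952 0.16070801488304937
0.56 42 0.09636340175398388 0.103388705827533 0.11056551180991904 0.15991793448631106
0.58 42 0.096
[... 2255 characters left out ...]
88816 0.09667134570022559 0.10923696270385554 0.15920074655890426
0.66 79 0.08888978019406342 0.09618486769145265 0.10983800972668332 0.1589020115304664
0.68 81 0.09007253838127517 0.0954068242240565 0.10987360938642053 0.15919872250255965
0.7 78 0.08913113137017734 0.09516904828849723 0.10771402621264864 0.1586283498105926
0.72 125 0.06615692736135842 0.08373574600166295 0.12591096404082971 0.1661117854038716
0.74 256 0.06544765184708434 0.08617911319674833 0.1252789173962956 0.16929779583132756
0.76 177 0.06599186762853435 0.09652816910734119 0.12501011346153604 0.1641828826450763
tray rim ((601.4268188476562, -151.3811798095703), (182.1304931640625, 121.82598114013672), 80.29606628417969)
```

View pics/topz.png

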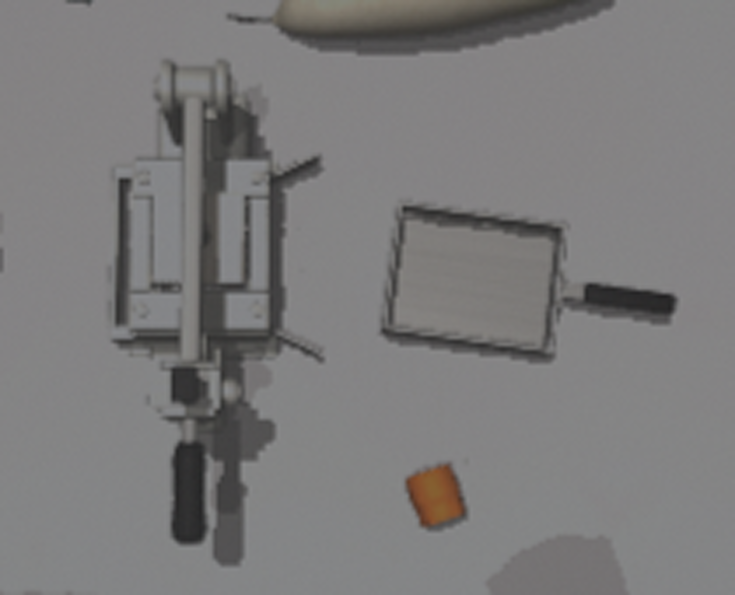

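View pics/sidez.png

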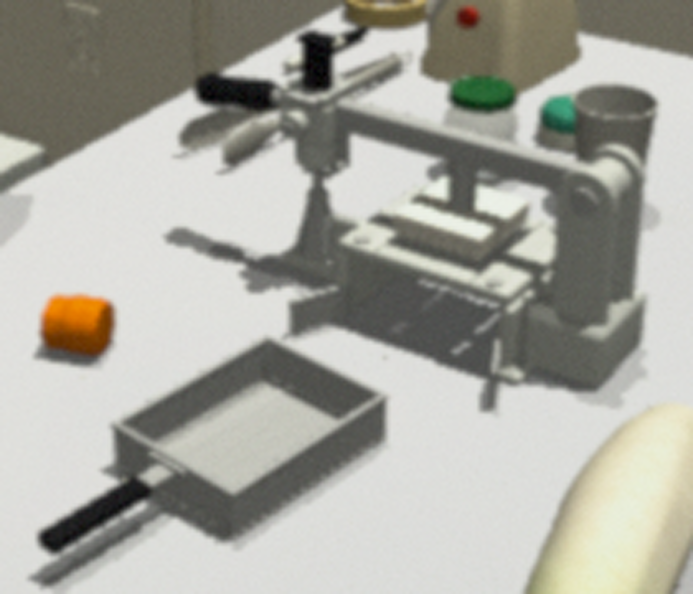

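Cutter: yaw about -1.7°, origin near (0.634, 0.101). Tray: yaw about -9.6°, handle middle at (0.580, -0.275), black bar in the top view. The carrot is well clear at (0.41, -0.10). I go above the handle first.

```bash
python3 -m creep '[{"tx":-0.02,"ty":-0.04,"tz":0.01,"spin":-5,"gripper":1},{"tx":-0.04,"ty":-0.08,"tz":0.02,"spin":-11,"gripper":1},{"tx":-0.062,"ty":-0.124,"tz":0.03,"spin":-18,"gripper":1},{"tx":-0.084,"ty":-0.168,"tz":0.045,"spin":-25,"gripper":1},{"tx":-0.107,"ty":-0.212,"tz":0.06,"spin":-32,"gripper":1},{"tx":-0.13,"ty":-0.256,"tz":0.075,"spin":-39,"gripper":1},{"tx":-0.152,"ty":-0.3,"tz":0.09,"spin":-46,"gripper":1},{"tx":-0.174,"ty":-0.344,"tz":0.1,"spin":-53,"gripper":1},{"tx":-0.196,"ty":-0.388,"tz":0.11,"spin":-59,"gripper":1},{"tx":-0.218,"ty":-0.43,"tz":0.12,"spin":-62.9,"gripper":1}]' 40
python3 - <<'E'
from h import *
import numpy as np
np.set_printoptions(precision=4,suppress=True)
D=np.load("top0.npy")
for c in("top","side"):
    D=np.load(c+"0.npy");m=bot.camera_model(c);T=m['camera_from_world']
    v,u=np.mgrid[:400,:640];P=np.stack([(u-m['cx'])/m['fx']*D,(v-m['cy'])/m['fy']*D,D],-1)
    W=(P-T[:3,3])@T[:3,:3]
    q=W[(abs(W[...,0]-.5)<.06)&(abs(W[...,1]-.1)<.06)&(W[...,2]>.185)&(W[...,2]<.23)&(D>0)]
    print(c,len(q),q.mean(0),q.min(0),q.max(0))
E
```

```text
clock: 2.1
position: [0.5451, -0.3088, 0.1278]
orientation: [180.0, -0.0, -9.4]
wrist_force: [1.0, -1.4, -0.2]
grip_width: 0.0882
top 79 [0.4971 0.1057 0.2053] [0.485  0.0964 0.2002] [0.5095 0.1152 0.2094]
side 103 [0.4999 0.1024 0.1982] [0.4852 0.0927 0.185 ] [0.5109 0.1159 0.2077]
```

```bash
python3 -m creep '[{"tx":0.014,"ty":-0.018,"tz":0,"spin":0,"gripper":1},{"tx":0.027,"ty":-0.0355,"tz":0.01,"spin":0,"gripper":1},{"tx":0.027,"ty":-0.0355,"tz":0.03,"spin":0,"gripper":1},{"tx":0.027,"ty":-0.0355,"tz":0.05,"spin":0,"gripper":1},{"tx":0.027,"ty":-0.0355,"tz":0.07,"spin":0,"gripper":1},{"tx":0.027,"ty":-0.0355,"tz":0.085,"spin":0,"gripper":1},{"tx":0.027,"ty":-0.0355,"tz":0.095,"spin":0,"gripper":1},{"tx":0.027,"ty":-0.0355,"tz":0.105,"spin":0,"gripper":1},{"tx":0.027,"ty":-0.0355,"tz":0.105,"spin":0,"gripper":1},{"tx":0.027,"ty":-0.0355,"tz":0.105,"spin":0,"gripper":0.6}]' 30
python3 - <<'E'
from h import *
import cv2
p,d=bot.camera("side");cv2.imwrite("pics/s1.png",cv2.resize(p[180:340,160:380],None,fx=3,fy=3))
E
```

```text
clock: 3.1
position: [0.5765, -0.28, 0.0232]
orientation: [180.0, -0.0, -9.6]
wrist_force: [-0.2, 0.2, -0.5]
grip_width: 0.0825
```

View pics/s1.png

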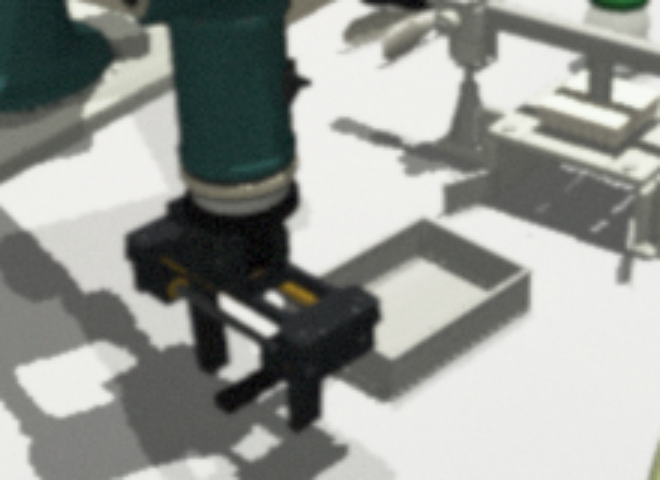

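The fingers straddle the handle bar, with its end showing at about (225, 400) in the crop. I close on it.

```bash
python3 -m creep '[{"tx":0,"ty":0,"tz":0,"spin":0,"gripper":0.4},{"tx":0,"ty":0,"tz":0,"spin":0,"gripper":0.2},{"tx":0,"ty":0,"tz":0,"spin":0,"gripper":0},{"tx":0,"ty":0,"tz":0,"spin":0,"gripper":0},{"tx":0,"ty":0,"tz":0,"spin":0,"gripper":0},{"tx":0,"ty":0,"tz":0,"spin":0,"gripper":0},{"tx":0,"ty":0,"tz":0,"spin":0,"gripper":0},{"tx":0,"ty":0,"tz":0,"spin":0,"gripper":0},{"tx":0,"ty":0,"tz":0,"spin":0,"gripper":0},{"tx":0,"ty":0,"tz":0,"spin":0,"gripper":0}]' 30
```

```text
clock: 4.15
position: [0.5765, -0.2798, 0.0229]
orientation: [-180.0, -0.0, -9.6]
wrist_force: [0.6, -0.6, -0.4]
grip_width: 0.0178
```

```bash
python3 -m creep '[{"tx":0.004,"ty":-0.004,"tz":0,"spin":-1,"gripper":0},{"tx":0.009,"ty":-0.01,"tz":0,"spin":-2,"gripper":0},{"tx":0.014,"ty":-0.018,"tz":0,"spin":-3,"gripper":0},{"tx":0.019,"ty":-0.026,"tz":0,"spin":-4.2,"gripper":0},{"tx":0.024,"ty":-0.034,"tz":0,"spin":-5.4,"gripper":0},{"tx":0.029,"ty":-0.042,"tz":0,"spin":-6.6,"gripper":0},{"tx":0.033,"ty":-0.05,"tz":0,"spin":-7.4,"gripper":0},{"tx":0.0365,"ty":-0.056,"tz":0,"spin":-7.9,"gripper":0},{"tx":0.0365,"ty":-0.057,"tz":0,"spin":-7.9,"gripper":0},{"tx":0.0365,"ty":-0.057,"tz":0,"spin":-7.9,"gripper":0}]'
python3 - <<'E'
from h import *
import cv2
p,d=bot.camera("top");np.save("t2.npy",d);cv2.imwrite("pics/t2.png",cv2.resize(p[120:290,240:450],None,fx=3.5,fy=3.5))
print([(round(x['p'],2),atz("top",x['xy'][0]*640,x['xy'][1]*400,0)) for x in bot.spot_point("top","tray")])
m=bot.camera_model("top");T=m['camera_from_world'];D=d
v,u=np.mgrid[:400,:640];P=np.stack([(u-m['cx'])/m['fx']*D,(v-m['cy'])/m['fy']*D,D],-1)
W=(P-T[:3,3])@T[:3,:3]
t=W[(W[...,0]>.5)&(W[...,0]<.75)&(W[...,1]>-.16)&(W[...,1]<-.0)&(W[...,2]>.026)&(W[...,2]<.055)&(D>0)]
for y in np.arange(-.16,0,.02):
    q=t[(t[:,1]>y)&(t[:,1]<y+.02)]
    if len(q):print(round(y,2),len(q),q[:,0].min(),q[:,0].max(),q[:,1].max())
E
```

```text
clock: 5.15
position: [0.622, -0.2286, 0.0229]
orientation: [-179.9, -0.0, -1.7]
wrist_force: [0.3, 1.8, 1.8]
grip_width: 0.0174
[(0.6, array([ 0.62467102, -0.08696386,  0.        ])), (0.56, array([ 0.62587788, -0.23112068,  0.        ]))]
-0.16 75 0.5661154126767848 0.6809112816905505 -0.14102973976373273
-0.14 22 0.5670881348100995 0.6817969262952049 -0.12146019240641055
-0.12 22 0.5673731711243768 0.6823077292487056 -0.10182131571955842
-0.1 25 0.5678578242034631 0.6862388957360729 -0.08104752653770123
-0.08 28 0.5685807151552588 0.6870386068332446 -0.06124556834665212
-0.06 30 0.5689633073296758 0.6866465743808685 -0.04004419535475101
-0.04 26 0.5694890147572635 0.6874060067447585 -0.02142536602221696
-0.02 50 0.5714146612155405 0.718828033977177 -0.0008433100373792782
```

View pics/t2.png

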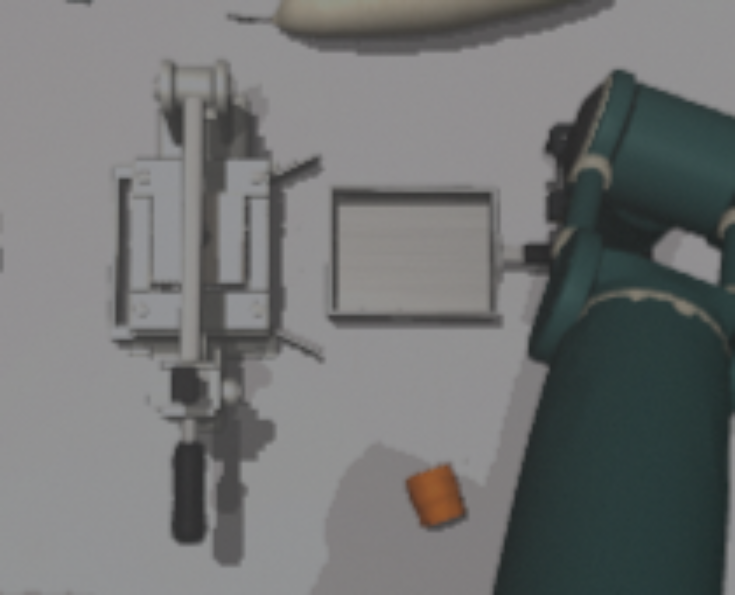

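The tray is square to the bay and centred on it, with about 19 cm still to go.

```bash
python3 -m creep '[{"tx":0,"ty":-0.01,"tz":0,"spin":0,"gripper":0},{"tx":0,"ty":-0.03,"tz":0,"spin":0,"gripper":0},{"tx":0,"ty":-0.052,"tz":0,"spin":0,"gripper":0},{"tx":0,"ty":-0.074,"tz":0,"spin":0,"gripper":0},{"tx":0,"ty":-0.096,"tz":0,"spin":0,"gripper":0},{"tx":0,"ty":-0.118,"tz":0,"spin":0,"gripper":0},{"tx":0,"ty":-0.14,"tz":0,"spin":0,"gripper":0},{"tx":0,"ty":-0.158,"tz":0,"spin":0,"gripper":0},{"tx":0,"ty":-0.172,"tz":0,"spin":0,"gripper":0},{"tx":0,"ty":-0.178,"tz":0,"spin":0,"gripper":0}]'
python3 -m creep '[{"tx":0,"ty":-0.001,"tz":0,"spin":0,"gripper":0},{"tx":0,"ty":-0.002,"tz":0,"spin":0,"gripper":0},{"tx":0,"ty":-0.003,"tz":0,"spin":0,"gripper":0},{"tx":0,"ty":-0.004,"tz":0,"spin":0,"gripper":0},{"tx":0,"ty":-0.005,"tz":0,"spin":0,"gripper":0},{"tx":0,"ty":-0.006,"tz":0,"spin":0,"gripper":0},{"tx":0,"ty":-0.007,"tz":0,"spin":0,"gripper":0},{"tx":0,"ty":-0.008,"tz":0,"spin":0,"gripper":0},{"tx":0,"ty":-0.008,"tz":0,"spin":0,"gripper":0},{"tx":0,"ty":-0.008,"tz":0,"spin":0,"gripper":0}]'

```

```text
clock: 6.25
position: [0.6268, -0.0501, 0.0228]
orientation: [180.0, 0.0, -1.6]
wrist_force: [-0.9, -2.2, -1.0]
grip_width: 0.0175
clock: 7.25
position: [0.6273, -0.0435, 0.0229]
orientation: [-180.0, -0.0, -1.7]
wrist_force: [0.3, -1.6, -0.4]
grip_width: 0.0176
```

```bash
python3 -m creep '[{"tx":0,"ty":-0.001,"tz":0,"spin":0,"gripper":0},{"tx":0,"ty":-0.002,"tz":0,"spin":0,"gripper":0},{"tx":0,"ty":-0.003,"tz":0,"spin":0,"gripper":0},{"tx":0,"ty":-0.004,"tz":0,"spin":0,"gripper":0},{"tx":0,"ty":-0.005,"tz":0,"spin":0,"gripper":0},{"tx":0,"ty":-0.006,"tz":0,"spin":0,"gripper":0},{"tx":0,"ty":-0.006,"tz":0,"spin":0,"gripper":0},{"tx":0,"ty":-0.006,"tz":0,"spin":0,"gripper":0},{"tx":0,"ty":-0.006,"tz":0,"spin":0,"gripper":0},{"tx":0,"ty":-0.006,"tz":0,"spin":0,"gripper":0}]'
python3 - <<'E'
from h import *
import cv2
p,d=bot.camera("top");np.save("t3.npy",d);cv2.imwrite("pics/t3.png",cv2.resize(p[120:290,240:450],None,fx=3.5,fy=3.5))
p,d=bot.camera("side");cv2.imwrite("pics/s3.png",cv2.resize(p[150:310,240:460],None,fx=3,fy=3))
E
```

```text
clock: 8.25
position: [0.6288, -0.0408, 0.0235]
orientation: [179.7, -0.2, -1.6]
wrist_force: [1.5, -12.2, -1.6]
grip_width: 0.0174
```

View pics/t3.png

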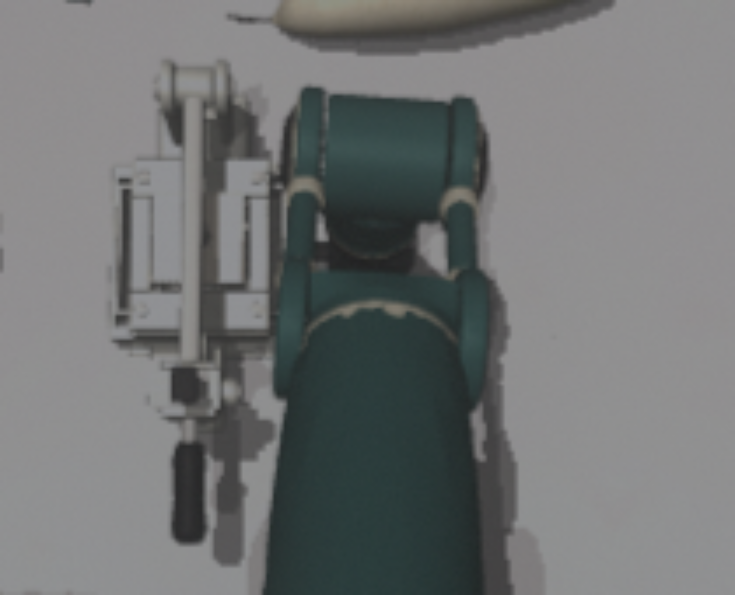

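View pics/s3.png

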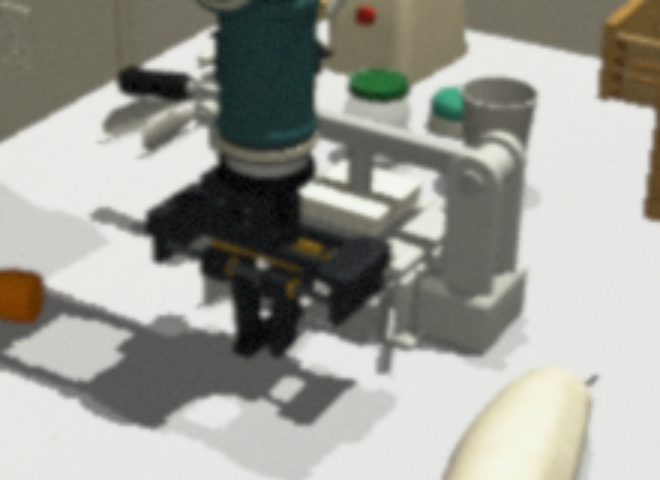

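The force rose to 12 N at handle y = -0.041, which is where home should be, so the tray is against the stop. I release it and go straight up.

```bash
python3 -m creep '[{"tx":0,"ty":0,"tz":0,"spin":0,"gripper":0.3},{"tx":0,"ty":0,"tz":0,"spin":0,"gripper":0.6},{"tx":0,"ty":0,"tz":0,"spin":0,"gripper":0.7},{"tx":0,"ty":0.003,"tz":-0.01,"spin":0,"gripper":0.7},{"tx":0,"ty":0.003,"tz":-0.04,"spin":0,"gripper":0.7},{"tx":0,"ty":0.003,"tz":-0.08,"spin":0,"gripper":0.7},{"tx":0,"ty":0.003,"tz":-0.12,"spin":0,"gripper":0.7},{"tx":0,"ty":0.003,"tz":-0.16,"spin":0,"gripper":0.7},{"tx":0,"ty":0.003,"tz":-0.2,"spin":0,"gripper":0.7},{"tx":0,"ty":0.003,"tz":-0.24,"spin":0,"gripper":0.7}]'
python3 -m creep '[{"tx":0,"ty":0.02,"tz":-0.03,"spin":-8,"gripper":0.7},{"tx":-0.01,"ty":0.04,"tz":-0.06,"spin":-16,"gripper":0.7},{"tx":-0.02,"ty":0.06,"tz":-0.06,"spin":-24,"gripper":0.7},{"tx":-0.035,"ty":0.06,"tz":-0.06,"spin":-32,"gripper":0.7},{"tx":-0.05,"ty":0.06,"tz":-0.06,"spin":-40,"gripper":0.7},{"tx":-0.065,"ty":0.06,"tz":-0.06,"spin":-48,"gripper":0.7},{"tx":-0.08,"ty":0.06,"tz":-0.06,"spin":-56,"gripper":0.7},{"tx":-0.1,"ty":0.06,"tz":-0.06,"spin":-64,"gripper":0.7},{"tx":-0.115,"ty":0.06,"tz":-0.06,"spin":-72,"gripper":0.7},{"tx":-0.13,"ty":0.06,"tz":-0.06,"spin":-80,"gripper":0.7}]'
python3 - <<'E'
from h import *
import cv2
np.set_printoptions(precision=4,suppress=True)
print(bot.read_state()['qpos'])
for c in("top","side"):
    p,d=bot.camera(c);np.save(c+"4.npy",d);cv2.imwrite(f"pics/{c}4.png",cv2.resize(p[120:320,220:450],None,fx=3,fy=3))
    for t,z in(("tray",0),("tray_handle",.028),("latch_grip",.184)):
        print(c,t,[(round(x['p'],2),atz(c,x['xy'][0]*640,x['xy'][1]*400,z)) for x in bot.spot_point(c,t)][:2])
    D=d;m=bot.camera_model(c);T=m['camera_from_world']
    v,u=np.mgrid[:400,:640];P=np.stack([(u-m['cx'])/m['fx']*D,(v-m['cy'])/m['fy']*D,D],-1)
    W=(P-T[:3,3])@T[:3,:3]
    q=W[(abs(W[...,0]-.5)<.03)&(abs(W[...,1]-.1)<.03)&(W[...,2]>.188)&(W[...,2]<.22)&(D>0)]
    if len(q):print(c,len(q),q.mean(0),q.min(0),q.max(0))
E
```

```text
clock: 9.35
position: [0.6269, -0.0403, 0.2655]
orientation: [-180.0, -0.0, -1.7]
wrist_force: [0.2, -0.2, -0.2]
grip_width: 0.0617
clock: 10.35
position: [0.4947, -0.0965, 0.3236]
orientation: [180.0, -0.0, 78.7]
wrist_force: [-0.3, -0.9, 0.2]
grip_width: 0.062
[-13.8777  -5.9701 106.5262   0.0173  79.4009 -92.5586]
top tray [(0.82, array([0.6403, 0.1001, 0.    ])), (0.66, array([0.5252, 0.3431, 0.    ]))]
top tray_handle [(0.75, array([ 0.6296, -0.0401,  0.028 ])), (0.35, array([0.516 , 0.1239, 0.028 ]))]
top latch_grip [(0.62, array([0.503 , 0.1063, 0.184 ]))]
top 80 [0.4973 0.1058 0.205 ] [0.485  0.0963 0.2002] [0.5096 0.1152 0.2094]
side tray [(0.67, array([0.6353, 0.1032, 0.    ]))]
side tray_handle [(0.56, array([ 0.6227, -0.0326,  0.028 ])), (0.36, array([0.299 , 0.4126, 0.028 ]))]
side latch_grip [(0.76, array([0.4966, 0.1077, 0.184 ]))]
side 91 [0.5    0.1023 0.1999] [0.4846 0.0945 0.1881] [0.5122 0.1182 0.2084]
```

View pics/top4.png

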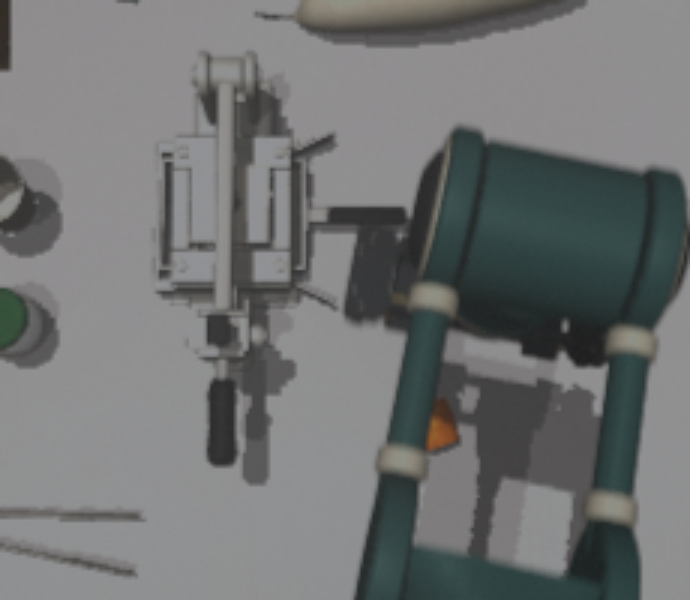

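View pics/side4.png

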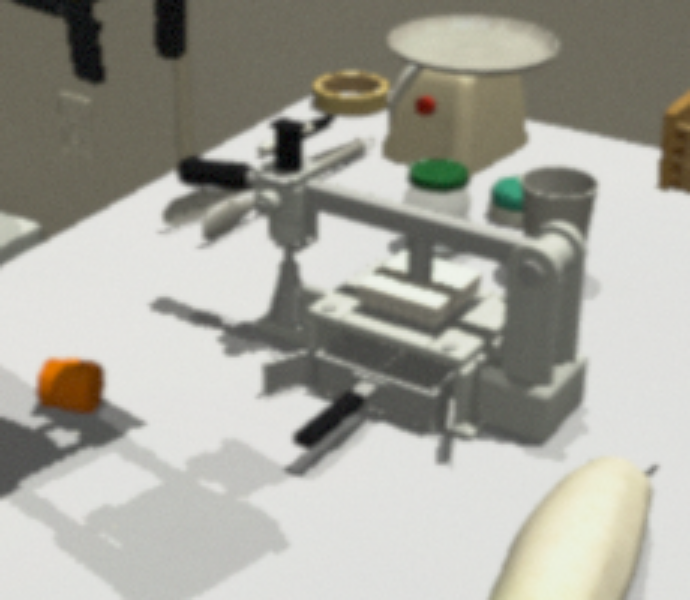

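The tray is home by both cameras: origin at about y 0.100 against 0.101. The latch grip is at (0.497, 0.106). I move above it with the jaws along the cutter's y.

```bash
python3 -m creep '[{"tx":0.01,"ty":-0.002,"tz":0.0,"spin":-1,"gripper":0.55},{"tx":0.035,"ty":-0.006,"tz":0.0,"spin":-3,"gripper":0.55},{"tx":0.065,"ty":-0.012,"tz":0.0,"spin":-5,"gripper":0.55},{"tx":0.095,"ty":-0.018,"tz":0.01,"spin":-7,"gripper":0.55},{"tx":0.125,"ty":-0.024,"tz":0.02,"spin":-9,"gripper":0.55},{"tx":0.155,"ty":-0.03,"tz":0.035,"spin":-10,"gripper":0.55},{"tx":0.18,"ty":-0.034,"tz":0.05,"spin":-10,"gripper":0.55},{"tx":0.195,"ty":-0.037,"tz":0.065,"spin":-10,"gripper":0.55},{"tx":0.1985,"ty":-0.037,"tz":0.07,"spin":-10,"gripper":0.55},{"tx":0.1985,"ty":-0.037,"tz":0.07,"spin":-10,"gripper":0.55}]'
```

```text
clock: 11.75
position: [0.4989, 0.1052, 0.2516]
orientation: [-179.9, 0.0, 88.4]
wrist_force: [0.3, 0.5, -0.0]
grip_width: 0.0488
```

```bash
python3 -m creep '[{"tx":0,"ty":-0.0015,"tz":0.005,"spin":0,"gripper":0.55},{"tx":0,"ty":-0.0015,"tz":0.015,"spin":0,"gripper":0.55},{"tx":0,"ty":-0.0015,"tz":0.025,"spin":0,"gripper":0.55},{"tx":0,"ty":-0.0015,"tz":0.035,"spin":0,"gripper":0.55},{"tx":0,"ty":-0.0015,"tz":0.045,"spin":0,"gripper":0.55},{"tx":0,"ty":-0.0015,"tz":0.055,"spin":0,"gripper":0.55},{"tx":0,"ty":-0.0015,"tz":0.065,"spin":0,"gripper":0.55},{"tx":0,"ty":-0.0015,"tz":0.072,"spin":0,"gripper":0.55},{"tx":0,"ty":-0.0015,"tz":0.0745,"spin":0,"gripper":0.55},{"tx":0,"ty":-0.0015,"tz":0.0745,"spin":0,"gripper":0.55}]'
python3 - <<'E'
from h import *
import cv2
p,d=bot.camera("side");cv2.imwrite("pics/s5.png",cv2.resize(p[100:260,230:430],None,fx=3.5,fy=3.5,interpolation=cv2.INTER_CUBIC))
E
```

```text
clock: 12.75
position: [0.4978, 0.1051, 0.1779]
orientation: [-180.0, 0.0, 88.3]
wrist_force: [-0.1, 0.3, 0.7]
grip_width: 0.0481
```

View pics/s5.png

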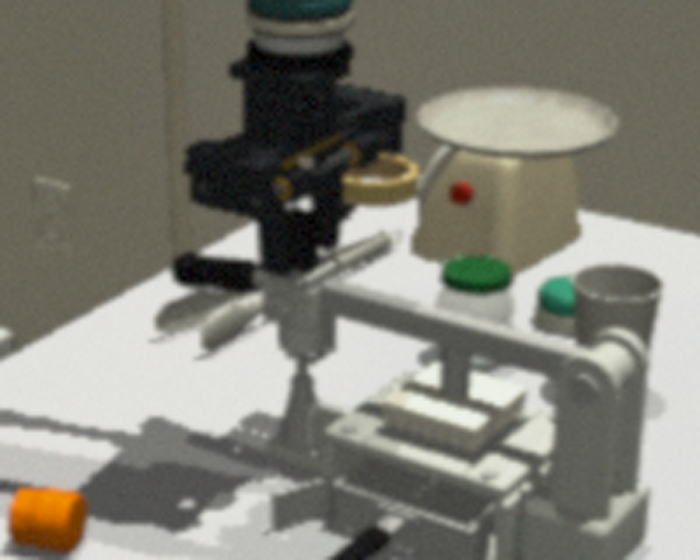

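```bash
python3 -m creep '[{"tx":0,"ty":0,"tz":0.001,"spin":0,"gripper":0.55},{"tx":0,"ty":0,"tz":0.002,"spin":0,"gripper":0.55},{"tx":0,"ty":0,"tz":0.003,"spin":0,"gripper":0.5},{"tx":0,"ty":0,"tz":0.003,"spin":0,"gripper":0.4},{"tx":0,"ty":0,"tz":0.003,"spin":0,"gripper":0.3},{"tx":0,"ty":0,"tz":0.003,"spin":0,"gripper":0.2},{"tx":0,"ty":0,"tz":0.003,"spin":0,"gripper":0},{"tx":0,"ty":0,"tz":0.003,"spin":0,"gripper":0},{"tx":0,"ty":0,"tz":0.003,"spin":0,"gripper":0},{"tx":0,"ty":0,"tz":0.003,"spin":0,"gripper":0}]' 50
```

```text
clock: 13.8
position: [0.4981, 0.1067, 0.1754]
orientation: [180.0, -0.2, 88.3]
wrist_force: [-0.6, 5.5, -1.1]
grip_width: 0.017
```

```bash
python3 -m creep '[{"tx":0.0005,"ty":0,"tz":0,"spin":0,"gripper":0},{"tx":0.001,"ty":0,"tz":0,"spin":0,"gripper":0},{"tx":0.0015,"ty":0,"tz":0,"spin":0,"gripper":0},{"tx":0.002,"ty":0,"tz":0,"spin":0,"gripper":0},{"tx":0.002,"ty":0,"tz":0,"spin":0,"gripper":0},{"tx":0.002,"ty":0,"tz":0,"spin":0,"gripper":0},{"tx":0.002,"ty":0,"tz":0,"spin":0,"gripper":0},{"tx":0.002,"ty":0,"tz":0,"spin":0,"gripper":0},{"tx":0.002,"ty":0,"tz":0,"spin":0,"gripper":0},{"tx":0.002,"ty":0,"tz":0,"spin":0,"gripper":0}]'
python3 - <<'E'
from h import *
import cv2
p,d=bot.camera("side");cv2.imwrite("pics/s6.png",cv2.resize(p[120:220,260:380],None,fx=6,fy=6,interpolation=cv2.INTER_CUBIC))
print(bot.read_state())
E
```

```text
clock: 14.8
position: [0.4981, 0.1068, 0.1754]
orientation: [180.0, 0.0, 88.3]
wrist_force: [-1.0, -1.0, 0.7]
grip_width: 0.0171
{'clock': 14.85, 'qpos': array([ 9.32061942e+00,  4.34496731e-01,  1.16315301e+02, -2.78767355e-02,
        6.32494959e+01, -7.89905348e+01]), 'joint_vel': array([ 0.07159638,  0.10323923,  0.0369626 , -0.00638225,  0.03421297,
        0.0879197 ]), 'effort': array([ 4.65892134e-01, -3.32576323e+01, -3.29745519e+01,  3.25471843e-01,
       -1.77740178e-02,  1.16176889e-02]), 'position': array([0.49813457, 0.1068436 , 0.17541719]), 'orientation': array([1.79994555e+02, 2.43007884e-02, 8.83237004e+01]), 'wrist_force': array([ 0.3576868 , -0.13132333,  0.09592097]), 'ft_torque': array([-0.08994147, -0.15780869,  0.03834958]), 'grip_width': 0.016976784733735817}
```

View pics/s6.png

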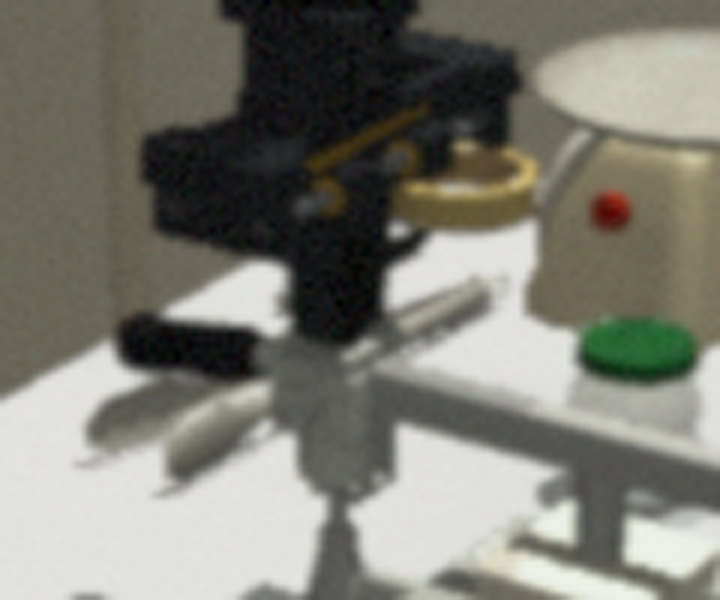

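```bash
python3 -m creep '[{"tx":0.001,"ty":0,"tz":0,"spin":0,"gripper":0},{"tx":0.003,"ty":0,"tz":0,"spin":0,"gripper":0},{"tx":0.006,"ty":0,"tz":0,"spin":0,"gripper":0},{"tx":0.009,"ty":0,"tz":0,"spin":0,"gripper":0},{"tx":0.012,"ty":0,"tz":0,"spin":0,"gripper":0},{"tx":0.014,"ty":0,"tz":0,"spin":0,"gripper":0},{"tx":0.016,"ty":0,"tz":0,"spin":0,"gripper":0},{"tx":0.018,"ty":0,"tz":0,"spin":0,"gripper":0},{"tx":0.018,"ty":0,"tz":0,"spin":0,"gripper":0},{"tx":0.018,"ty":0,"tz":0,"spin":0,"gripper":0}]'
python3 - <<'E'
from h import *
import cv2
p,d=bot.camera("side");cv2.imwrite("pics/s7.png",cv2.resize(p[120:220,260:380],None,fx=6,fy=6,interpolation=cv2.INTER_CUBIC))
s=bot.read_state();print(s['position'],s['wrist_force'],s['ft_torque'],s['orientation'])
E
```

```text
clock: 15.85
position: [0.4986, 0.1235, 0.1754]
orientation: [-180.0, 0.2, 88.3]
wrist_force: [-0.5, -9.0, 1.2]
grip_width: 0.0169
[0.49856457 0.12343749 0.1753894 ] [-1.22112319 -8.71217748  2.4109914 ] [-1.20465995 -0.10858822  0.01124389] [-179.9846653     0.19777222   88.34950611]
```

View pics/s7.png

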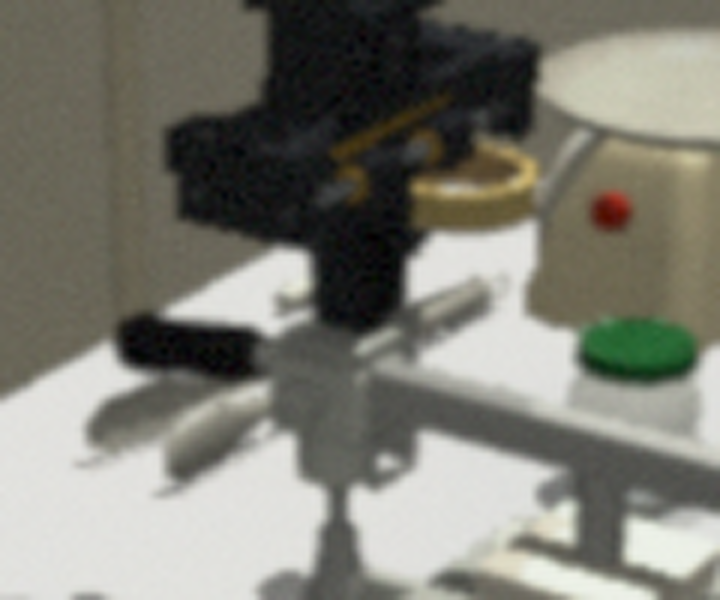

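It travelled 16.7 mm at 9.0 N, which matches the spring exactly, and the claw is moving out to the right under the head. I go on to the stop.

```bash
python3 -m creep '[{"tx":0.001,"ty":0,"tz":0,"spin":0,"gripper":0},{"tx":0.002,"ty":0,"tz":0,"spin":0,"gripper":0},{"tx":0.003,"ty":0,"tz":0,"spin":0,"gripper":0},{"tx":0.004,"ty":0,"tz":0,"spin":0,"gripper":0},{"tx":0.005,"ty":0,"tz":0,"spin":0,"gripper":0},{"tx":0.005,"ty":0,"tz":0,"spin":0,"gripper":0},{"tx":0.005,"ty":0,"tz":0,"spin":0,"gripper":0},{"tx":0.005,"ty":0,"tz":0,"spin":0,"gripper":0},{"tx":0.005,"ty":0,"tz":0,"spin":0,"gripper":0},{"tx":0.005,"ty":0,"tz":0,"spin":0,"gripper":0}]'
```

```text
clock: 16.9
position: [0.4987, 0.1272, 0.1754]
orientation: [-180.0, 0.3, 88.4]
wrist_force: [-0.5, -13.9, 3.6]
grip_width: 0.017
```

The latch is at its stop (20.4 mm, 13.9 N). I lift gently along the hinge arc, first to about 0.1 rad, and check the force.

```bash
python3 -m creep '[{"tx":0,"ty":0.0003,"tz":-0.002,"spin":0,"gripper":0},{"tx":0,"ty":0.0007,"tz":-0.004,"spin":0,"gripper":0},{"tx":0,"ty":0.0012,"tz":-0.007,"spin":0,"gripper":0},{"tx":0,"ty":0.0018,"tz":-0.01,"spin":0,"gripper":0},{"tx":0,"ty":0.0024,"tz":-0.013,"spin":0,"gripper":0},{"tx":0,"ty":0.003,"tz":-0.016,"spin":0,"gripper":0},{"tx":0,"ty":0.0038,"tz":-0.019,"spin":0,"gripper":0},{"tx":0,"ty":0.0045,"tz":-0.022,"spin":0,"gripper":0},{"tx":0,"ty":0.0053,"tz":-0.025,"spin":0,"gripper":0},{"tx":0,"ty":0.0053,"tz":-0.025,"spin":0,"gripper":0}]' 60
python3 - <<'E'
from h import *
import cv2
p,d=bot.camera("side");cv2.imwrite("pics/s8.png",cv2.resize(p[110:230,250:430],None,fx=4,fy=4,interpolation=cv2.INTER_CUBIC))
E
```

```text
clock: 17.9
position: [0.5045, 0.127, 0.1984]
orientation: [180.0, 0.3, 88.3]
wrist_force: [7.8, -11.3, -9.9]
grip_width: 0.0165
```

View pics/s8.png

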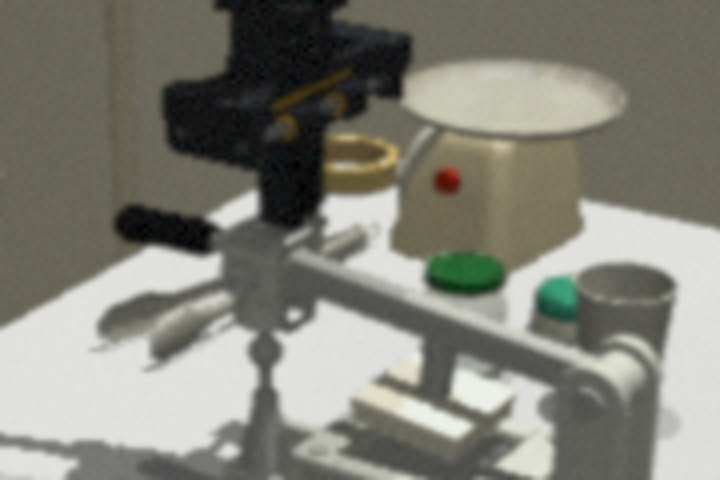

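The ball shows free below the cup, and the lever is riding with the gripper. I continue.

```bash
python3 -m creep '[{"tx":0,"ty":0.002,"tz":-0.004,"spin":0,"gripper":0},{"tx":0,"ty":0.004,"tz":-0.01,"spin":0,"gripper":0},{"tx":0,"ty":0.006,"tz":-0.016,"spin":0,"gripper":0},{"tx":0,"ty":0.0085,"tz":-0.023,"spin":0,"gripper":0},{"tx":0,"ty":0.0115,"tz":-0.03,"spin":0,"gripper":0},{"tx":0,"ty":0.0145,"tz":-0.037,"spin":0,"gripper":0},{"tx":0,"ty":0.018,"tz":-0.044,"spin":0,"gripper":0},{"tx":0,"ty":0.022,"tz":-0.051,"spin":0,"gripper":0},{"tx":0,"ty":0.0255,"tz":-0.058,"spin":0,"gripper":0},{"tx":0,"ty":0.0255,"tz":-0.058,"spin":0,"gripper":0}]' 60
```

```text
clock: 18.95
position: [0.5296, 0.1262, 0.2557]
orientation: [-179.9, 0.3, 88.3]
wrist_force: [6.4, -10.8, -12.1]
grip_width: 0.0165
```

```bash
python3 -m creep '[{"tx":0,"ty":0.003,"tz":-0.005,"spin":0,"gripper":0},{"tx":0,"ty":0.007,"tz":-0.011,"spin":0,"gripper":0},{"tx":0,"ty":0.0115,"tz":-0.017,"spin":0,"gripper":0},{"tx":0,"ty":0.016,"tz":-0.023,"spin":0,"gripper":0},{"tx":0,"ty":0.021,"tz":-0.029,"spin":0,"gripper":0},{"tx":0,"ty":0.026,"tz":-0.035,"spin":0,"gripper":0},{"tx":0,"ty":0.031,"tz":-0.041,"spin":0,"gripper":0},{"tx":0,"ty":0.035,"tz":-0.046,"spin":0,"gripper":0},{"tx":0,"ty":0.038,"tz":-0.05,"spin":0,"gripper":0},{"tx":0,"ty":0.0385,"tz":-0.051,"spin":0,"gripper":0}]' 60
python3 -m creep '[{"tx":0,"ty":0,"tz":0,"spin":0,"gripper":0},{"tx":0,"ty":0,"tz":0,"spin":0,"gripper":0},{"tx":0,"ty":0,"tz":0,"spin":0,"gripper":0},{"tx":0,"ty":0,"tz":0,"spin":0,"gripper":0},{"tx":0,"ty":0,"tz":0,"spin":0,"gripper":0},{"tx":0,"ty":0,"tz":0,"spin":0,"gripper":0},{"tx":0,"ty":0,"tz":0,"spin":0,"gripper":0},{"tx":0,"ty":0,"tz":0,"spin":0,"gripper":0},{"tx":0,"ty":0,"tz":0,"spin":0,"gripper":0},{"tx":0,"ty":0,"tz":0,"spin":0,"gripper":0}]' 60
python3 - <<'E'
from h import *
import cv2
np.set_printoptions(precision=4,suppress=True)
p,d=bot.camera("side");cv2.imwrite("pics/s9.png",cv2.resize(p[80:320,210:450],None,fx=2.5,fy=2.5,interpolation=cv2.INTER_CUBIC))
for c in("side","top"):
    D=d;m=bot.camera_model(c)
    if c=="top":
        p,D=bot.camera(c);cv2.imwrite("pics/t9.png",cv2.resize(p[120:320,160:450],None,fx=2.7,fy=2.7))
    T=m['camera_from_world'];v,u=np.mgrid[:400,:640];P=np.stack([(u-m['cx'])/m['fx']*D,(v-m['cy'])/m['fy']*D,D],-1)
    W=(P-T[:3,3])@T[:3,:3]
    a=[]
    for x in np.arange(.58,.74,.01):
        q=W[(abs(W[...,0]-x)<.005)&(abs(W[...,1]-.1)<.012)&(W[...,2]>.15)&(W[...,2]<.28)&(D>0)]
        if len(q):a.append((x,q[:,2].max()))
    a=np.array(a);print(c,a.T)
    for t,z in(("tray",0),("tray_handle",.028),("carrot_piece",0),("tumbler",0),("screw_jar",0)):
        print(c,t,[(round(x['p'],2),atz(c,x['xy'][0]*640,x['xy'][1]*400,z)) for x in bot.spot_point(c,t)][:1])
s=bot.read_state();print(s['position'],s['wrist_force'],s['clock'])
E
```

```text
clock: 19.95
position: [0.5671, 0.125, 0.3043]
orientation: [-179.6, 0.4, 88.3]
wrist_force: [5.2, -10.0, -15.8]
grip_width: 0.0165
clock: 20.95
position: [0.5665, 0.125, 0.3036]
orientation: [-179.6, 0.4, 88.3]
wrist_force: [4.8, -10.6, -15.0]
grip_width: 0.0166
side [[0.58   0.59   0.6    0.61   0.62   0.63   0.64   0.65   0.66   0.67
  0.68   0.69   0.7    0.71   0.72   0.73   0.74  ]
 [0.2681 0.2612 0.2544 0.2501 0.2416 0.2383 0.2286 0.2254 0.2192 0.2122
  0.2073 0.1988 0.193  0.1877 0.1803 0.1732 0.1671]]
side tray [(0.95, array([0.6293, 0.118 , 0.    ]))]
side tray_handle [(0.63, array([ 0.6237, -0.0214,  0.028 ]))]
side carrot_piece [(0.8, array([ 0.4181, -0.0982,  0.    ]))]
side tumbler []
side screw_jar [(0.48, array([0.5151, 0.3646, 0.    ]))]
top [[0.62   0.63   0.72   0.73   0.74  ]
 [0.1689 0.1638 0.1502 0.1665 0.1633]]
top tray []
top tray_handle [(0.69, array([ 0.6293, -0.0429,  0.028 ]))]
top carrot_piece [(0.5, array([ 0.4077, -0.1003,  0.    ]))]
top tumbler [(0.87, array([0.6596, 0.3477, 0.    ]))]
top screw_jar [(0.66, array([0.5246, 0.3368, 0.    ]))]
[0.5665 0.125  0.3036] [  4.5701 -11.1418 -15.0391] 21.55
```

View pics/s9.png

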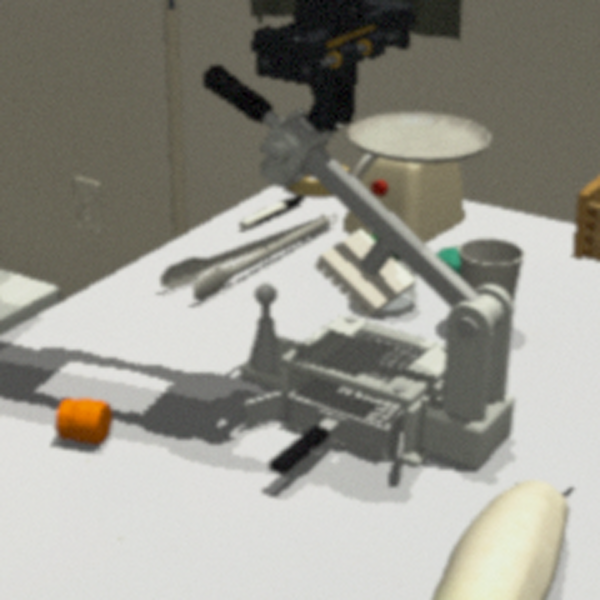

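View pics/t9.png

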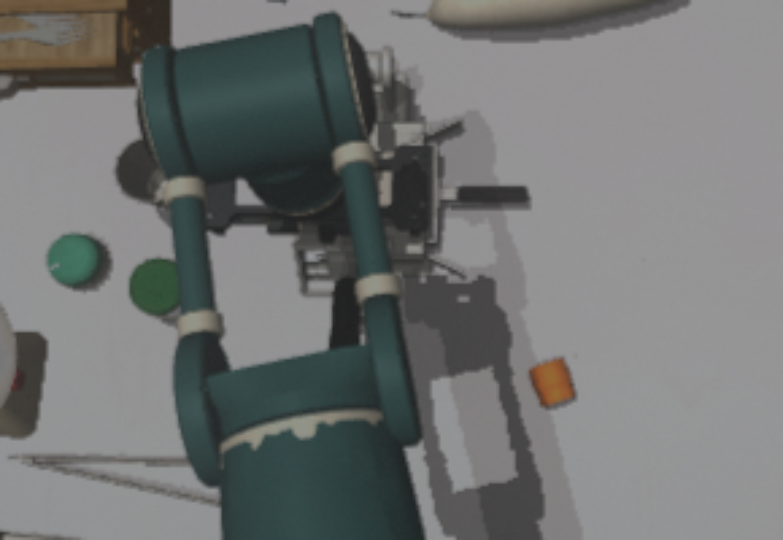

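The lever bar slope gives 0.564 rad, so the head is about 13.4 cm up. The tray and bystanders have not moved. I check once more for creep before handing in.

```bash
python3 -m creep '[{"tx":0,"ty":0,"tz":0,"spin":0,"gripper":0},{"tx":0,"ty":0,"tz":0,"spin":0,"gripper":0},{"tx":0,"ty":0,"tz":0,"spin":0,"gripper":0},{"tx":0,"ty":0,"tz":0,"spin":0,"gripper":0},{"tx":0,"ty":0,"tz":0,"spin":0,"gripper":0},{"tx":0,"ty":0,"tz":0,"spin":0,"gripper":0},{"tx":0,"ty":0,"tz":0,"spin":0,"gripper":0},{"tx":0,"ty":0,"tz":0,"spin":0,"gripper":0},{"tx":0,"ty":0,"tz":0,"spin":0,"gripper":0},{"tx":0,"ty":0,"tz":0,"spin":0,"gripper":0}]' 60
python3 - <<'E'
from h import *
np.set_printoptions(precision=4,suppress=True)
p,D=bot.camera("side");m=bot.camera_model("side");T=m['camera_from_world'];v,u=np.mgrid[:400,:640];P=np.stack([(u-m['cx'])/m['fx']*D,(v-m['cy'])/m['fy']*D,D],-1)
W=(P-T[:3,3])@T[:3,:3];a=[]
for x in np.arange(.58,.73,.01):
    q=W[(abs(W[...,0]-x)<.005)&(abs(W[...,1]-.1)<.012)&(W[...,2]>.15)&(W[...,2]<.28)&(D>0)]
    a.append((x,q[:,2].max()))
a=np.array(a);print(np.arctan(-np.polyfit(a[:,0],a[:,1],1)[0]),a[0])
E
```

```text
clock: 22.55
position: [0.5665, 0.125, 0.3036]
orientation: [-179.6, 0.4, 88.3]
wrist_force: [4.1, -10.9, -15.0]
grip_width: 0.0164
0.5622008006512571 [0.58   0.2684]
```

It is steady: 0.562 rad, with the TCP unchanged. I hand in.

```bash
python3 -c "
from bench import bot
print(bot.close_job())"
```

```text
the job is handed in; nothing more can be done
None
```

The cutter is open and the job is handed in at about 22.6 s of the 54 s allowed. No verdict is reported.

**What I did**
- **Tray:** I slid it home by its handle until the force rose to about 12 N against the stop.
- **Latch:** I pulled it about 20 mm sideways to its stop. The force followed the spring (9 N at 16.7 mm) and rose to 14 N at the stop.
- **Lever:** I lifted it along its hinge arc by the latch grip, and the gripper is still holding it there.

**Last checks**
- **Lever:** the depth picture gives 0.562 rad, so the head is about 13 cm above where it rested. It did not move over the last second, with a steady load of about 15 N.
- **Tray:** the top camera put the handle within 3 mm of its position when home. The last side-camera readings were 11–15 mm further in, which the stop rules out, so I put that down to the network.
- **Carrot, tumbler and jar:** readings stayed within 11 mm of the first ones in the top camera. The side camera put the carrot about 22 mm from its first reading and never found the tumbler. Nothing had visibly moved in the pictures.

**Not confirmed**
- The fingers hold the lever through the latch grip, not the bar itself, so I could not measure the finger-to-lever contact directly.
- The jaws stopped at about 17 mm instead of the grip's 14 mm, probably because one pad is on the lip. The hold did not slip.

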